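Heft three parts jars, lock the part-used two in the carrier, hold up the full one

TASK

Of the three identical red-capped jars one is still full of screws and the other two are part-used, which you can only tell by lifting them and feeling the weight. Stand the two light ones upright, fully down in the two pockets of the wooden carrier and swing its hold-down bar fully shut across their caps so that they can travel, then pick up the full, heaviest jar and hold it up, upright and still, at least 20 cm clear of the bench for the storekeeper to take: finish while holding it. Leave the caliper, the tape measure and the blue jar where they are and do not tip any jar over.

Things in the scene. Friction and masses are not known exactly. Their poses are not given: they have to be found in the camera images.
- jar_a_mid (a point): one of three identical closed jars: off-white body, red screw cap; a plain cylinder 47 mm in diameter, 76 mm tall, standing loose on the bench. This point is its centre, 38 mm above its underside. Exactly one of the three is full (0.54 to 0.66 kg); the others are part-used (0.17 to 0.31 kg). Neither look nor name tells which
- jar_b_mid (a point): one of three identical closed jars: off-white body, red screw cap; a plain cylinder 47 mm in diameter, 76 mm tall, standing loose on the bench. This point is its centre, 38 mm above its underside. Exactly one of the three is full (0.54 to 0.66 kg); the others are part-used (0.17 to 0.31 kg). Neither look nor name tells which
- jar_c_mid (a point): one of three identical closed jars: off-white body, red screw cap; a plain cylinder 47 mm in diameter, 76 mm tall, standing loose on the bench. This point is its centre, 38 mm above its underside. Exactly one of the three is full (0.54 to 0.66 kg); the others are part-used (0.17 to 0.31 kg). Neither look nor name tells which
- carrier: plywood block, 80 mm (its x) by 208 mm (its y, -118 to +90) by 30 mm high, firm on the bench, turned up to 0.6 rad either way; two round pockets, one each side of the upright stud that carries the hold-down bar. Origin: on the bench below the stud; z up, y along the pockets. At y = -105 mm a steel keeper (x -25 to +6 mm, 97 mm high), open towards +x, takes the bar's tail
- pocket_left (a point): centre of the mouth, at deck level, of the carrier's left pocket (50 mm from the stud, towards the carrier's +y): a round hole 52 mm in diameter, 25 mm deep with a 2 mm chamfer. A jar set down in it stands with its centre 13 mm above this point and its cap 51 mm above the deck
- pocket_right (a point): centre of the mouth, at deck level, of the carrier's right pocket (50 mm from the stud, towards the carrier's -y): a round hole 52 mm in diameter, 25 mm deep with a 2 mm chamfer. A jar set down in it stands with its centre 13 mm above this point and its cap 51 mm above the deck
- pivot (a point): on the axis of the stud, at the underside of the hold-down bar, 84 mm above the bench (3 mm above the caps of seated jars). The nut on the stud reaches 13 mm higher
- hold_bar (a joint): angle of the flat steel bar (14 x 6 mm) that turns level about the stud: 0 = shut (its stop), along the carrier's y over both pockets, knob towards +y, tail in the keeper; grows anticlockwise seen from above. Starts open at 1.3 to 1.65 rad (1.57 = knob towards the carrier's -x). Stays where left; takes 1 to 2 N at the knob. Tail reaches 113 mm from the stud
- bar_knob (a point): centre of the upright black knob on the hold-down bar, 70 mm from the stud's axis: a cylinder 14 mm in diameter that stands 18 mm up from the bar; this point is 9 mm above the bar's top and 9 mm below the knob's top, 99 mm above the bench
- blue_jar: bystander: blue-grey jar with white cap, 51 mm in diameter, 61 mm tall; origin at the centre of its underside
- caliper_1: bystander: digital caliper lying flat, 69 x 214 x 13 mm, its length along its own y; origin at the centre of its underside
- tape: bystander: yellow and black tape measure, 66 x 74 x 36 mm; origin at the centre of its underside
There are look-alikes about, which are no part of the job. Leave any purple or turquoise look-alike of the part that bears jar_b_mid alone.

How it is judged:
On the way, in this order (a step that is already met when the one before it is completed fails the run):
1. the two part-used jars stand fully down in the carrier's pockets, one in each (((horizontal distance between jar_a_mid and pocket_left below 0.007 m and z of jar_a_mid in the frame of pocket_left below 0.017 m and angle between jar_a_mid's own z axis and vertical below 0.12 rad) or (horizontal distance between jar_b_mid and pocket_left below 0.007 m and z of jar_b_mid in the frame of pocket_left below 0.017 m and angle between jar_b_mid's own z axis and vertical below 0.12 rad) or (horizontal distance between jar_c_mid and pocket_left below 0.007 m and z of jar_c_mid in the frame of pocket_left below 0.017 m and angle between jar_c_mid's own z axis and vertical below 0.12 rad)) and ((horizontal distance between jar_a_mid and pocket_right below 0.007 m and z of jar_a_mid in the frame of pocket_right below 0.017 m and angle between jar_a_mid's own z axis and vertical below 0.12 rad) or (horizontal distance between jar_b_mid and pocket_right below 0.007 m and z of jar_b_mid in the frame of pocket_right below 0.017 m and angle between jar_b_mid's own z axis and vertical below 0.12 rad) or (horizontal distance between jar_c_mid and pocket_right below 0.007 m and z of jar_c_mid in the frame of pocket_right below 0.017 m and angle between jar_c_mid's own z axis and vertical below 0.12 rad)) and contact force between each of jar_a, jar_b, jar_c and carrier below 4.2 N), for 0.2 s.
2. the hold-down bar is swung shut over both of them (all of step 1 and value of joint hold_bar below 0.07 rad), for 0.2 s.
At the end, for the whole second after the job is handed in: A part-used jar in each pocket (7 mm off-centre, 4 mm short of down, 0.12 rad tilt allowed; bearing on the carrier with under 4.2 N, as the full one would not); bar shut (under 0.07 rad), not touched; the full jar held in the fingers, underside 180 mm or more up, within 0.3 rad of upright, still (all of step 2 and ((height (world z) of jar_a_mid above 0.218 m and angle between jar_a_mid's own z axis and vertical below 0.3 rad and contact force between the fingers and jar_a above 1 N and linear speed of jar_a below 0.03 m/s) or (height (world z) of jar_b_mid above 0.218 m and angle between jar_b_mid's own z axis and vertical below 0.3 rad and contact force between the fingers and jar_b above 1 N and linear speed of jar_b below 0.03 m/s) or (height (world z) of jar_c_mid above 0.218 m and angle between jar_c_mid's own z axis and vertical below 0.3 rad and contact force between the fingers and jar_c above 1 N and linear speed of jar_c below 0.03 m/s)) and contact force between each of the arm, the fingers and carrier below 0.2 N); the arm keeps its last pose, push and grip.
It fails at once if a bystander (blue jar, caliper, tape measure) is shifted by more than 25 mm (distance of any of blue_jar, caliper_1, tape from where it was at the start of the episode above 0.025 m).
It fails at once if one of the three jars is tipped over (more than 0.8 rad from upright) (angle between any of jar_a_mid, jar_b_mid, jar_c_mid's own z axis and vertical above 0.8 rad).
It also fails if it takes over 72 s, if anything falls off the work surface, if the arm or the gripper's body presses on something with over 40 N, if the wrist force passes 120 N, or if a joint passes its speed limit or range.

ROBOT

A 7-joint arm with a two-finger parallel gripper is mounted at the origin on the work surface; the furniture and walls round the work are solid. World frame = base frame: x ahead of the robot, y to its left, z up, the work surface at z = 0. Lengths are in m, angles in rad, forces in N, time in s.
With the tool pointing down it reaches from about 0.4 to 0.85 m from the base axis. Payload 4.5 kg.
Tool frame: the origin (TCP) lies midway between the tips of the shut fingers; the grasp point (between the pads) lies 19 mm behind it; y points along the fingers, z is the direction in which the jaws open and shut, and the axes are right-handed (so a half turn about y gives the same grasp; the last joint's range is limited). The gripper opens to 88 mm and grips with 3 to 60 N. Pads are 18 mm wide; open, the fingers measure 123 mm over their backs; the gripper's body (75 mm by 187 mm) begins 45 mm behind the grasp point.
Start: joints at [1.317, 0.689, -0.195, 1.565, 0.157, 0.902, -0.215], TCP at [0.177, -0.599, 0.239] pointing down, gripper open.
Joint ranges: [-3.01, 3.01], [-0.46, 2.08], [-1.47, 1.51], [0.13, 2.56], [-1, 4.14], [0.04, 2.09], [-2.66, 2.66]. Speed limits (rad/s): [2.57, 2.57, 3.14, 3.14, 3.14, 3.14, 3.14].

INTERFACE

Orientations are given as a unit quaternion [x, y, z, w].
In Python, from plant import r, snapshot, get_calibration, job, boxes_of gives the robot as it stands. The module is installed in compiled form; this text tells all that it offers.
- The arm moves only by the shell command python3 -m handwheel 'ROWS' [OPENING] [FORCE]. ROWS is JSON, a list that holds one entry, the list of rows, each a list of 6 numbers: the shift along the tool's x, y, z as a fraction of full scale, then the turn, a rotation vector about the tool's x, y, z as a fraction of full scale. In form: [[[x, y, z, wx, wy, wz], ...]]. A call has 1 to 12 rows; each row is the pose to reach, as a shift and turn from the pose commanded when the call began, along the tool's axes at that moment, turning the shorter way round; what a row does not reach only later rows make up. Full scale, the value 1, is 100 cm for a shift and 180 degrees for a turn. A row lasts 1/12 s, in which the tool goes at most 41.7 mm and 7.16 degrees, less where a joint would pass 70% of its speed; a pose out of reach is approached as far as the arm can. A call with a number of a shift or a turn outside -1 to 1 is refused whole. A call with a gripper value outside its range is refused whole. OPENING is the opening, from -1 (shut) to 1 (fully open), set as the call begins (- or left out, the last holds). The fingers move at their own pace and stop on an object; FORCE is the grip in N (left out, the last holds). Time passes only in rows, so rows that repeat a pose let the fingers close. It gives the time, the measured TCP pose, the force and the opening at its end, in the units of the state.
- r.get_state(): the state, without advancing time (a new reading comes with each control period).
- snapshot(name): name is "scene" or "side" or "wrist"; returns the picture (420x560x3 uint8, red, green, blue); there is no depth.
- get_calibration(name): a dict with "fx", "fy", "cx", "cy" (pixels), "T" (4x4, takes a point from camera to world coordinates). Camera axes: x right, y down, z forward; pixel columns grow to the right and rows downward; lengths in m; the calibration is good to about 2 mm. A picture is of the moment at which its call begins: read the wrist's pose just before it. get_calibration takes no time and is no camera call; for the wrist camera it gives the pose at the moment of the call.
- job.finish_job(): hands the job in, once; it reports no verdict.
Trained networks look in the newest picture that a camera, given by its name, has taken for a name from the list of things; names that differ only in an ending like _2 or _b are one class to them, and where a whole thing is asked for, a point or a joint stands for the part that bears it (a point fixed in the world has none). Each returns a list of dicts, best first, with "confidence" (0 to 1); they miss things now and then, are a little off and sometimes report something else, mostly with a low value. They report only what shows in the picture. A call takes as long as a camera call. They do not tell look-alikes from the thing itself.
- boxes_of(thing, camera): "bbox" ([left, top, right, bottom] in pixels, round what is visible of it).
The state is a dict: "clock": time; "q": joint angles; "qd": joint speeds; "joint_torque": joint torques, N m; "tool_pos": TCP position; "eef_rot": TCP orientation; "contact_force": force on the tool from outside, world axes, zero at the start; "moment": the same for the moment, N m; "opening": opening from 0.0 (shut) to 1.0 (fully open).
Only numpy, scipy, OpenCV 4.12 (cv2) and the standard library are available. Lean on these libraries where they do the work, as an engineer would, in place of code of your own. Each camera call takes 0.05 s, during which the arm holds its last target. There are 200 camera calls.

## Working session

There is one attempt and no reset: what is moved stays moved. The work goes in short steps, Python scripts to look and compute and a shell command to move; the robot and the scene stay as the last step left them, time stands still between calls to the robot, and variables do not carry over. Pictures are saved under pics/ and viewed, about 8 in all and at most 12, crops included, and the job is handed in when it is done.

```bash
mkdir -p pics; ls; cat > h.py <<'E'
import numpy as np,cv2
from plant import r,snapshot,get_calibration,job,boxes_of
from scipy.spatial.transform import Rotation as R
def ray(cam,u,v,z,c=None):
    c=c or get_calibration(cam);T=np.array(c["T"])
    d=T[:3,:3]@np.array([(u-c["cx"])/c["fx"],(v-c["cy"])/c["fy"],1]);o=T[:3,3]
    return o+d*(z-o[2])/d[2]
def proj(cam,p,c=None):
    c=c or get_calibration(cam);T=np.array(c["T"])
    q=T[:3,:3].T@(np.array(p)-T[:3,3]);return np.array([c["cx"]+c["fx"]*q[0]/q[2],c["cy"]+c["fy"]*q[1]/q[2]])
def save(n,im):cv2.imwrite("pics/"+n+".png",im[:,:,::-1])
E
python3 - <<'E'
from h import *
s=r.get_state();print({k:np.round(v,3) for k,v in s.items()})
print(R.from_quat(s["eef_rot"]).as_matrix().round(3))
ims=[]
for c in("scene","side"):
    im=snapshot(c);save(c+"0",im);T=np.array(get_calibration(c)["T"]);print(c,T[:3,3].round(3),T[:3,2].round(2))
    for t in("jar_a_mid","carrier","bar_knob","blue_jar","caliper_1","tape"):
        for b in boxes_of(t,c):print(t,np.round(b["bbox"]),round(b["confidence"],2))
E
```

```text
pics
{'clock': np.float64(0.0), 'q': array([ 1.317,  0.69 , -0.194,  1.566,  0.157,  0.902, -0.215]), 'qd': array([ 0.   , -0.001,  0.001,  0.001, -0.001,  0.002, -0.001]), 'joint_torque': array([-0.0000e+00, -5.2756e+01, -1.2670e+00, -1.5342e+01, -5.3000e-02,
        7.0000e-03,  0.0000e+00]), 'tool_pos': array([ 0.177, -0.599,  0.238]), 'eef_rot': array([-0.102,  0.7  , -0.699,  0.101]), 'contact_force': array([ 0.014, -0.75 , -0.293]), 'moment': array([0.031, 0.029, 0.075]), 'opening': np.float64(1.0)}
[[-0.959 -0.001  0.284]
 [-0.284  0.002 -0.959]
 [ 0.    -1.    -0.002]]
scene [-0.03   0.59   0.547] [ 0.64 -0.59 -0.49]
carrier [169. 224. 266. 308.] 0.68
bar_knob [188. 221. 238. 267.] 0.8
blue_jar [212. 210. 230. 234.] 0.9
caliper_1 [318. 179. 376. 198.] 0.84
tape [243. 209. 272. 232.] 0.93
side [ 0.428 -0.82   0.883] [ 0.12  0.74 -0.66]
jar_a_mid [236. 268. 260. 304.] 0.64
carrier [239. 165. 297. 218.] 0.89
bar_knob [234. 165. 295. 175.] 0.67
blue_jar [309. 192. 325. 212.] 0.55
caliper_1 [317. 288. 352. 371.] 0.71
tape [299. 210. 319. 238.] 0.97
```

```bash
python3 - <<'E'
import cv2,numpy as np
a=cv2.imread("pics/scene0.png");b=cv2.imread("pics/side0.png")
cv2.imwrite("pics/a.png",cv2.resize(a[130:340,120:400],None,fx=2.8,fy=2.8,interpolation=2))
cv2.imwrite("pics/b.png",cv2.resize(b[130:400,180:400],None,fx=2.2,fy=2.2,interpolation=2))
E
```

```text
(no output)
```

View pics/a.png

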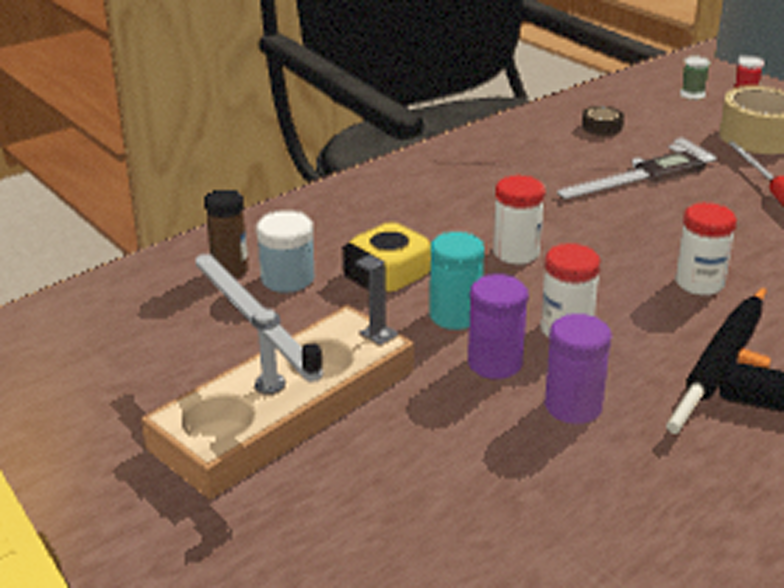

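View pics/b.png

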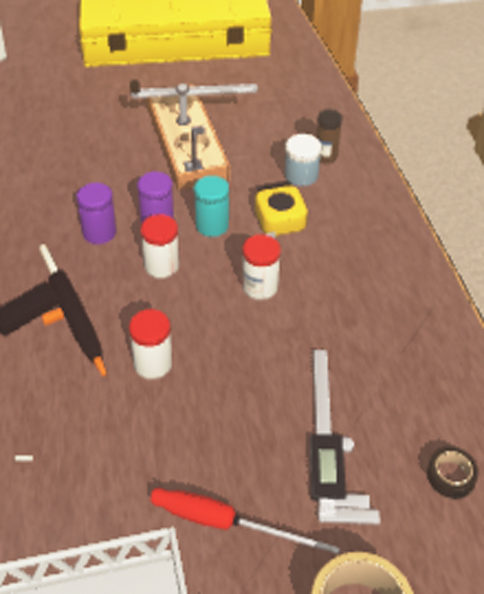

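The scene view shows the three red-capped jars (crop approx. 520,190; 572,262; 708,220), two purple and one turquoise look-alikes, and the carrier with its knob towards the camera. The side view agrees, with red caps at crop (160,230), (262,248) and (150,327). I'll triangulate these.

```bash
cat >> h.py <<'E'
def tri(obs):
    A=[];B=[]
    for cam,u,v in obs:
        c=get_calibration(cam);T=np.array(c["T"]);d=T[:3,:3]@np.array([(u-c["cx"])/c["fx"],(v-c["cy"])/c["fy"],1]);d/=np.linalg.norm(d)
        P=np.eye(3)-np.outer(d,d);A.append(P);B.append(P@T[:3,3])
    return np.linalg.lstsq(np.vstack(A),np.hstack(B),rcond=None)[0]
def blobs(im,h0,h1,amin=30,s=120,vmin=60):
    h=cv2.cvtColor(im,cv2.COLOR_RGB2HSV).astype(int)
    H=h[:,:,0];m=((H>=h0)&(H<=h1)) if h0<=h1 else ((H>=h0)|(H<=h1))
    m=(m&(h[:,:,1]>s)&(h[:,:,2]>vmin)).astype(np.uint8)
    n,l,st,ce=cv2.connectedComponentsWithStats(m)
    return [(ce[i],st[i]) for i in range(1,n) if st[i][4]>=amin]
E
python3 - <<'E'
from h import *
for c in("scene","side"):
    im=cv2.imread(f"pics/{c}0.png")[:,:,::-1].copy()
    for nm,a,b in(("red",174,4),("purple",125,150),("turq",82,95)):
        for ce,st in blobs(im,a,b):
            print(c,nm,ce.round(1),st, ray(c,*ce,0.069).round(3))
S=lambda x,y:("scene",120+x/2.8,130+y/2.8)
D=lambda x,y:("side",180+x/2.2,130+y/2.2)
for n,a,b in(("nut",S(264,318),D(183,90)),("knob",S(312,358),D(135,88)),("keeptop",S(372,262),D(197,130)),("tail",S(203,258),D(256,88)),("cornR",S(412,343),D(180,180)),("cornFar",S(145,420),D(150,97)),("cornnearR",S(358,310),D(227,163))):
    print(n,tri([a,b]).round(3))
E
```

```text
scene red [386.6 156.6] [382 153  10   8  52] [ 0.646 -0.509  0.069]
scene red [305.3 197.8] [297 192  18  12 172] [ 0.605 -0.077  0.069]
scene red [404.3 201.4] [395 193  20  18 193] [ 0.423 -0.271  0.069]
scene red [373.1 207.9] [364 202  19  13 191] [ 0.454 -0.175  0.069]
scene red [324.  223.4] [315 217  19  14 223] [ 0.482 -0.019  0.069]
scene purple [297.1 245.8] [288 228  20  37 643] [0.455 0.096 0.069]
scene purple [323.5 256.1] [315 243  23  36 383] [0.393 0.079 0.069]
scene turq [281.7 228.5] [274 213  19  34 516] [0.529 0.075 0.069]
side red [252. 234.] [244 228  17  14 190] [ 0.479 -0.017  0.069]
side red [298.3 243.3] [290 236  18  15 211] [ 0.6   -0.074  0.069]
side red [247.6 278.3] [238 270  20  17 262] [ 0.45  -0.17   0.069]
side red [268.1 360.4] [248 351  39  20 447] [ 0.47  -0.395  0.069]
side purple [250.2 217.8] [243 208  15  20 250] [0.481 0.05  0.069]
side purple [223.4 226.3] [215 213  17  27 360] [0.402 0.028 0.069]
side turq [276.  223.1] [269 211  15  26 327] [0.552 0.015 0.069]
nut [0.548 0.245 0.09 ]
knob [0.477 0.252 0.097]
keeptop [0.553 0.14  0.096]
tail [0.656 0.234 0.087]
cornR [0.525 0.121 0.023]
cornFar [0.522 0.339 0.037]
cornnearR [0.591 0.132 0.031]
```

```bash
cat >> h.py <<'E'
def go(p,jaw):
    "shift (m) and turn (/pi) in tool axes to TCP p with jaws (tool z) at yaw jaw [deg], tool y down"
    s=r.get_state();M=R.from_quat(s["eef_rot"])
    def G(j):
        j=np.radians(j);z=np.array([np.cos(j),np.sin(j),0]);y=np.array([0,0,-1.]);return R.from_matrix(np.stack([np.cross(y,z),y,z],1))
    d=M.inv().apply(np.array(p)-s["tool_pos"])
    w=(M.inv()*G(jaw)).as_rotvec()/np.pi
    print("row",d.round(4),w.round(4))
def st():
    s=r.get_state();z=R.from_quat(s["eef_rot"]).as_matrix()[:,2]
    print("t",round(float(s["clock"]),2),"pos",s["tool_pos"].round(4),"jaw",np.degrees(np.arctan2(z[1],z[0])).round(1),"F",s["contact_force"].round(2),"op",round(float(s["opening"]),3),"q",s["q"].round(2))
E
python3 - <<'E'
from h import *
c=get_calibration("wrist");T=np.array(c["T"]);s=r.get_state();M=R.from_quat(s["eef_rot"]).as_matrix()
print("cam in tool",(M.T@(T[:3,3]-s["tool_pos"])).round(3),(M.T@T[:3,:3]).round(2),c["fx"])
go((0.47,0.05,0.36),8);
E
```

```text
cam in tool [-0.078 -0.147 -0.   ] [[-0.    0.95  0.3 ]
 [ 0.   -0.3   0.95]
 [ 1.    0.   -0.  ]] 337.85230429526644
row [-0.4648 -0.1213 -0.5395] [-0.     -0.4528  0.    ]
```

```bash
python3 -m handwheel '[[[-0.03,-0.12,-0.2,0,-0.2,0],[-0.03,-0.12,-0.2,0,-0.2,0],[-0.03,-0.12,-0.2,0,-0.2,0],[-0.465,-0.12,-0.54,0,-0.45,0],[-0.465,-0.12,-0.54,0,-0.45,0],[-0.465,-0.12,-0.54,0,-0.45,0],[-0.465,-0.12,-0.54,0,-0.45,0],[-0.465,-0.12,-0.54,0,-0.45,0],[-0.465,-0.12,-0.54,0,-0.45,0],[-0.465,-0.12,-0.54,0,-0.45,0],[-0.465,-0.12,-0.54,0,-0.45,0],[-0.465,-0.12,-0.54,0,-0.45,0]]]' 1 20; python3 - <<'E'
from h import *
st();go((0.5,0.1,0.36),8)
E
```

```text
clock: 1.7
tool_pos: [0.347, -0.1661, 0.3366]
eef_rot: [0.533, -0.465, 0.465, -0.533]
contact_force: [0.3, -0.9, 0.2]
opening: 1.0
t 1.7 pos [ 0.347  -0.1661  0.3366] jaw 7.8 F [ 0.29 -0.87  0.16] op 1.0 q [ 0.89  0.29 -0.74  2.06  0.25  0.88  0.15]
row [-0.243  -0.0235  0.1876] [-0.0002 -0.0013  0.0003]
```

```bash
python3 -m handwheel '[[[-0.243,-0.024,0.188,0,0,0],[-0.243,-0.024,0.188,0,0,0],[-0.243,-0.024,0.188,0,0,0],[-0.243,-0.024,0.188,0,0,0],[-0.243,-0.024,0.188,0,0,0],[-0.243,-0.024,0.188,0,0,0],[-0.243,-0.024,0.188,0,0,0],[-0.243,-0.024,0.188,0,0,0],[-0.243,-0.024,0.188,0,0,0],[-0.243,-0.024,0.188,0,0,0]]]' >/dev/null; python3 - <<'E'
from h import *
st();c=get_calibration("wrist");im=snapshot("wrist");save("w0",im)
import json;json.dump({k:np.array(v).tolist() for k,v in c.items()},open("w0.json","w"))
for nm,a,b in(("red",174,4),("purple",125,150),("turq",82,95)):
    for ce,s in blobs(im,a,b):print(nm,ce.round(1),s,ray("wrist",*ce,0.07,c).round(3))
for t in("carrier","bar_knob","jar_a_mid"):
    for b in boxes_of(t,"wrist"):print(t,np.round(b["bbox"]),round(b["confidence"],2))
E
```

```text
t 2.53 pos [0.5011 0.0982 0.3599] jaw 7.6 F [ 0.47 -0.13  0.24] op 1.0 q [ 0.19  0.47 -0.74  1.71  0.34  1.1  -0.52]
red [253.  245.7] [236 230  35  33 893] [ 0.479 -0.017  0.07 ]
red [331.4 291.6] [315 276  34  32 817] [ 0.601 -0.074  0.07 ]
red [223.6 325.6] [210 321  28   9 200] [ 0.449 -0.154  0.07 ]
red [228.6 402.5] [209 389  39  27 603] [ 0.47  -0.302  0.07 ]
purple [204.4 182.9] [ 183  162   43   43 1301] [0.406 0.064 0.07 ]
purple [263.2 184.9] [ 245  163   36   44 1179] [0.483 0.072 0.07 ]
turq [313.9 205.8] [ 297  184   36   44 1220] [0.554 0.052 0.07 ]
carrier [266.   0. 434. 151.] 0.86
carrier [270.  20. 433.  75.] 0.31
bar_knob [267.  19. 433.  73.] 0.67
jar_a_mid [210. 299. 245. 327.] 0.98
jar_a_mid [402. 141. 453. 184.] 0.38
```

View pics/w0.png

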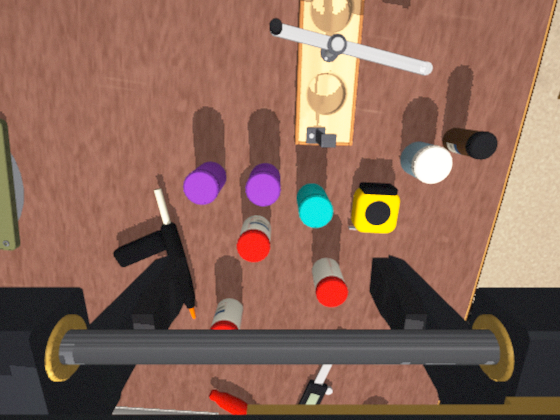

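The wrist view shows the carrier at the top: nut (338,44), knob (276,26), tail (428,68), right pocket mouth (325,93), near edge (297..353,144). Jar caps are at (253,246), (331,291) and (224,325). I'll compute the carrier pose from these.

```bash
python3 - <<'E'
from h import *
import json
c=json.load(open("w0.json"))
for n,u,v,z in(("nut",338,44,.097),("knob",276,26,.108),("tail",428,68,.088),("pr_floor/mouth",325.5,93,.03),("pl",331,12,.03),("nearL",297,142,.03),("nearR",352,144,.03),("topR",361,14,.03),("topL",302,14,.03)):
    print(n,ray("wrist",u,v,z,c).round(4))
im=cv2.imread("pics/w0.png")[:,:,::-1].copy()
h=cv2.cvtColor(im,cv2.COLOR_RGB2HSV)
m=((h[:,:,0]>12)&(h[:,:,0]<35)&(h[:,:,1]<130)&(h[:,:,2]>200)).astype(np.uint8)
L=[];Rr=[]
for v in range(80,135):
    x=np.where(m[v,270:380])[0]+270
    if len(x)>10:
        L.append(ray("wrist",x[0]-.5,v,.03,c)[:2]);Rr.append(ray("wrist",x[-1]+.5,v,.03,c)[:2])
for E in(L,Rr):
    f=cv2.fitLine(np.array(E,np.float32),cv2.DIST_HUBER,0,.001,.001).ravel();d=f[:2]*np.sign(f[1]);print(len(E),"yaw",np.degrees(np.arctan2(-d[0],d[1])),"x at y=.2",f[2]+(0.2-f[3])*d[0]/d[1])
go((0.48,-0.017,0.12),8)
E
```

```text
nut [0.5461 0.2466 0.097 ]
knob [0.4767 0.253  0.108 ]
tail [0.6542 0.2373 0.088 ]
pr_floor/mouth [0.5498 0.1976 0.03  ]
pl [0.54   0.2925 0.03  ]
nearL [0.5217 0.129  0.03  ]
nearR [0.598  0.1364 0.03  ]
topR [0.5775 0.2953 0.03  ]
topL [0.5045 0.2856 0.03  ]
55 yaw 6.2243485 x at y=.2 0.51503575
55 yaw 6.3139195 x at y=.2 0.5866444
row [ 0.1088  0.2402 -0.0348] [ 0.0002 -0.0036  0.0005]
```

```bash
python3 -m handwheel '[[[0.109,0.1,-0.035,0,0,0],[0.109,0.1,-0.035,0,0,0],[0.109,0.1,-0.035,0,0,0],[0.109,0.1,-0.035,0,0,0],[0.109,0.2,-0.035,0,0,0],[0.109,0.2,-0.035,0,0,0],[0.109,0.2,-0.035,0,0,0],[0.109,0.24,-0.035,0,0,0],[0.109,0.24,-0.035,0,0,0],[0.109,0.24,-0.035,0,0,0]]]' 1 25 >/dev/null; python3 - <<'E'
from h import *
st();c=get_calibration("wrist");im=snapshot("wrist");save("w1",im)
for ce,s in blobs(im,174,4):print(ce.round(1),s,ray("wrist",*ce,0.07,c).round(4))
go((0.48,-0.017,0.043),7)
E
```

```text
t 3.57 pos [ 0.4792 -0.016   0.1195] jaw 7.4 F [-0.33  0.43  0.25] op 1.001 q [ 0.22  0.74 -0.46  2.09  0.72  0.47 -0.67]
[279.8 236.9] [ 242  200   77   75 4480] [ 0.4791 -0.0165  0.07  ]
[461.5 312.2] [447 303  25  22 214] [ 0.6073 -0.0544  0.07  ]
[215.9 404.1] [ 185  390   61   26 1230] [ 0.4493 -0.1558  0.07  ]
row [ 0.0014  0.078  -0.0008] [0.0001 0.0025 0.0001]
```

Aligned to within 1 mm. Descend, close, lift.

```bash
python3 -m handwheel '[[[0,0.03,0,0,0,0],[0,0.055,0,0,0,0],[0,0.077,0,0,0,0],[0,0.077,0,0,0,0],[0,0.077,0,0,0,0]]]' 1 25 | grep -E "pos|force"; python3 -m handwheel '[[[0,0,0,0,0,0],[0,0,0,0,0,0],[0,0,0,0,0,0],[0,0,0,0,0,0],[0,0,0,0,0,0],[0,0,0,0,0,0],[0,0,0,0,0,0],[0,0,0,0,0,0]]]' -1 25 | grep -E "pos|force|open";  python3 -m handwheel '[[[0,-0.02,0,0,0,0],[0,-0.05,0,0,0,0],[0,-0.08,0,0,0,0],[0,-0.12,0,0,0,0],[0,-0.12,0,0,0,0],[0,-0.12,0,0,0,0],[0,-0.12,0,0,0,0],[0,-0.12,0,0,0,0]]]'; python3 - <<'E'
from h import *
st();st();go((0.5415,0.2957,0.16),6.3)
E
```

```text
tool_pos: [0.4817, -0.015, 0.0447]
contact_force: [0.2, 0.4, -0.8]
tool_pos: [0.4799, -0.0153, 0.0432]
contact_force: [-3.0, -0.4, 5.6]
opening: 0.516
clock: 5.37
tool_pos: [0.4792, -0.0156, 0.1613]
eef_rot: [0.533, -0.467, 0.465, -0.53]
contact_force: [-0.5, -0.2, -7.2]
opening: 0.516
t 5.37 pos [ 0.4792 -0.0156  0.1613] jaw 7.5 F [-0.46 -0.21 -7.24] op 0.516 q [ 0.28  0.68 -0.56  2.06  0.65  0.59 -0.6 ]
t 5.37 pos [ 0.4792 -0.0156  0.1613] jaw 7.5 F [-0.46 -0.21 -7.24] op 0.516 q [ 0.28  0.68 -0.56  2.06  0.65  0.59 -0.6 ]
row [-0.3005  0.0008  0.1023] [0.0013 0.0066 0.0001]
```

```bash
for i in 1 2 3; do python3 -m handwheel '[[[0,0,0,0,0,0],[0,0,0,0,0,0]]]' | grep force; done; python3 -c "
from h import *
st()"
```

```text
contact_force: [0.9, -0.2, -5.9]
contact_force: [0.3, -0.8, -6.5]
contact_force: [-0.2, 0.7, -5.7]
t 5.87 pos [ 0.4807 -0.0149  0.163 ] jaw 7.5 F [-0.22  0.71 -5.74] op 0.514 q [ 0.28  0.68 -0.56  2.05  0.65  0.59 -0.6 ]
```

About 6.1 N, so this one is the full jar. Put it back and go for the next.

```bash
python3 -m handwheel '[[[0,0.04,0,0,0,0],[0,0.07,0,0,0,0],[0,0.1,0,0,0,0],[0,0.112,0,0,0,0],[0,0.119,0,0,0,0],[0,0.12,0,0,0,0],[0,0.12,0,0,0,0]]]' | grep -E "pos|force"; python3 -m handwheel '[[[0,0,0,0,0,0],[0,0,0,0,0,0],[0,0,0,0,0,0],[0,0,0,0,0,0],[0,0,0,0,0,0],[0,-0.03,0,0,0,0],[0,-0.06,0,0,0,0],[0,-0.08,0,0,0,0],[0,-0.08,0,0,0,0]]]' 1 25 | grep -E "pos|force|open"; python3 - <<'E'
from h import *
st();go((0.601,-0.074,0.12),7.5)
E
```

```text
tool_pos: [0.4814, -0.0146, 0.0433]
contact_force: [-0.6, 0.3, -5.6]
tool_pos: [0.4828, -0.0148, 0.1265]
contact_force: [0.3, 0.5, 0.1]
opening: 0.999
t 7.2 pos [ 0.4828 -0.0148  0.1265] jaw 7.4 F [0.33 0.46 0.07] op 0.999 q [ 0.24  0.74 -0.5   2.08  0.74  0.49 -0.69]
row [0.074  0.0072 0.1095] [-0.002  -0.0003 -0.    ]
```

```bash
python3 -m handwheel '[[[0.074,0.0,0.11,0,0,0],[0.074,0.0,0.11,0,0,0],[0.074,0.0,0.11,0,0,0],[0.074,0.0,0.11,0,0,0],[0.074,0.005,0.11,0,0,0],[0.074,0.005,0.11,0,0,0],[0.074,0.005,0.11,0,0,0]]]' | grep -E "pos|force"; python3 - <<'E'
from h import *
st();c=get_calibration("wrist");im=snapshot("wrist")
for ce,s in blobs(im,174,4):print(ce.round(1),s,ray("wrist",*ce,0.07,c).round(4))
go((0.601,-0.074,0.043),7)
E
```

```text
tool_pos: [0.5971, -0.0729, 0.1171]
contact_force: [-0.8, 0.3, -0.5]
t 7.78 pos [ 0.5971 -0.0729  0.1171] jaw 7.6 F [-0.83  0.29 -0.48] op 1.001 q [ 0.36  0.88 -0.58  1.72  0.66  0.75 -0.42]
[ 85.  115.1] [  39   71   94   90 6579] [ 0.4804 -0.0149  0.07  ]
[285.4 240.3] [ 247  203   78   75 4565] [ 0.6006 -0.074   0.07  ]
row [0.0018 0.0745 0.0036] [ 0.0009  0.0036 -0.0002]
```

```bash
python3 -m handwheel '[[[0.001,0.03,0.003,0,0,0],[0.001,0.055,0.003,0,0,0],[0.001,0.074,0.003,0,0,0],[0.001,0.074,0.003,0,0,0],[0.001,0.074,0.003,0,0,0]]]' 1 25 | grep -E "pos|force"; python3 -m handwheel '[[[0,0,0,0,0,0],[0,0,0,0,0,0],[0,0,0,0,0,0],[0,0,0,0,0,0],[0,0,0,0,0,0],[0,0,0,0,0,0],[0,0,0,0,0,0]]]' -1 25 | grep -E "pos|force|open";  python3 -m handwheel '[[[0,-0.02,0,0,0,0],[0,-0.05,0,0,0,0],[0,-0.08,0,0,0,0],[0,-0.12,0,0,0,0],[0,-0.15,0,0,0,0],[0,-0.15,0,0,0,0],[0,-0.15,0,0,0,0],[0,-0.15,0,0,0,0],[0,-0.15,0,0,0,0]]]'; python3 -m handwheel '[[[0,0,0,0,0,0],[0,0,0,0,0,0]]]' | grep force; python3 - <<'E'
from h import *
st();go((0.5415,0.2957,0.19),6.3)
E
```

```text
tool_pos: [0.6011, -0.0737, 0.0439]
contact_force: [-0.6, 0.7, 0.2]
tool_pos: [0.6024, -0.0748, 0.0443]
contact_force: [-1.2, 0.2, 2.7]
opening: 0.515
clock: 9.58
tool_pos: [0.6011, -0.0751, 0.1922]
eef_rot: [0.533, -0.467, 0.465, -0.531]
contact_force: [-0.4, 0.2, -2.6]
opening: 0.514
contact_force: [-0.1, 0.9, -1.7]
t 9.75 pos [ 0.6018 -0.0747  0.1927] jaw 7.5 F [-0.07  0.9  -1.69] op 0.518 q [ 0.4   0.79 -0.65  1.65  0.57  0.9  -0.34]
row [-0.3751  0.0029 -0.0114] [ 0.0008  0.0067 -0.0001]
```

Light (about 2.2 N). On the way I'll stop for a closer look at the carrier.

```bash
python3 -m handwheel '[[[-0.16,-0.05,-0.075,0,0.006,0],[-0.16,-0.05,-0.075,0,0.006,0],[-0.16,-0.05,-0.075,0,0.006,0],[-0.16,-0.05,-0.075,0,0.006,0],[-0.16,-0.05,-0.075,0,0.006,0],[-0.16,-0.05,-0.075,0,0.006,0],[-0.16,-0.05,-0.075,0,0.006,0],[-0.16,-0.05,-0.075,0,0.006,0],[-0.16,-0.05,-0.075,0,0.006,0]]]' | grep -E "pos|force"; python3 - <<'E'
from h import *
import json
st();c=get_calibration("wrist");im=snapshot("wrist");save("w2",im);st()
json.dump({k:np.array(v).tolist() for k,v in c.items()},open("w2.json","w"))
E
```

```text
tool_pos: [0.5078, 0.0724, 0.2433]
contact_force: [-0.0, 0.4, -2.1]
t 10.5 pos [0.5078 0.0724 0.2433] jaw 6.2 F [-0.03  0.42 -2.12] op 0.512 q [ 0.19  0.6  -0.68  1.88  0.5   0.84 -0.64]
t 10.55 pos [0.5078 0.0725 0.2433] jaw 6.2 F [-0.52 -0.1  -1.49] op 0.516 q [ 0.19  0.6  -0.68  1.88  0.5   0.84 -0.64]
```

View pics/w2.png

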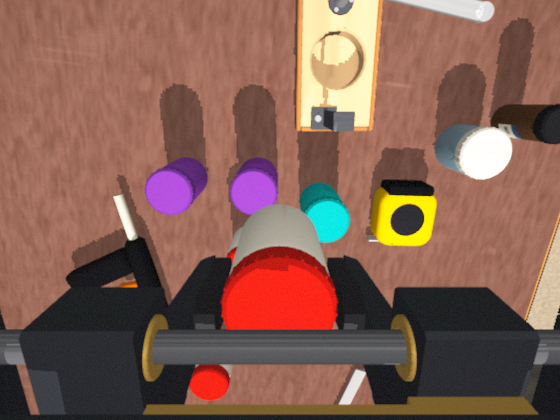

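Right pocket mouth at about (335,60), keeper at (330,118). I'll go a bit further so that the whole carrier shows.

```bash
python3 -m handwheel '[[[-0.11,-0.01,0.05,0,0,0],[-0.11,-0.01,0.05,0,0,0],[-0.11,-0.01,0.05,0,0,0],[-0.11,-0.01,0.05,0,0,0],[-0.11,-0.01,0.05,0,0,0],[-0.11,-0.01,0.05,0,0,0]]]' | grep -E "pos|force"; python3 - <<'E'
from h import *
import json
st();c=get_calibration("wrist");im=snapshot("wrist");save("w3",im);st()
json.dump({k:np.array(v).tolist() for k,v in c.items()},open("w3.json","w"))
E
```

```text
tool_pos: [0.5448, 0.1874, 0.2532]
contact_force: [-0.1, -0.7, -3.0]
t 11.05 pos [0.5448 0.1874 0.2532] jaw 6.3 F [-0.11 -0.73 -3.03] op 0.516 q [-0.03  0.67 -0.66  1.68  0.49  0.96 -0.76]
t 11.1 pos [0.5448 0.1867 0.2532] jaw 6.3 F [-0.35 -0.33 -2.05] op 0.514 q [-0.03  0.67 -0.66  1.68  0.49  0.96 -0.76]
```

View pics/w3.png

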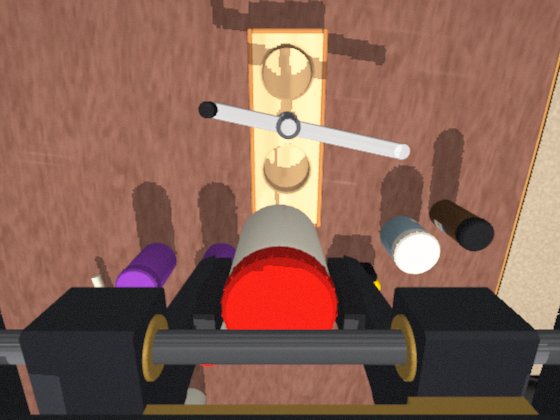

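```bash
python3 - <<'E'
from h import *
import json
from scipy.optimize import least_squares
c=json.load(open("w3.json"));im=cv2.imread("pics/w3.png")[:,:,::-1].copy()
h=cv2.cvtColor(im,cv2.COLOR_RGB2HSV)
m=((h[:,:,0]>10)&(h[:,:,0]<35)&(h[:,:,1]<150)&(h[:,:,2]>130)).astype(np.uint8)
L=[];Rr=[];
for v in range(40,200):
    x=np.where(m[v,235:340])[0]+235
    if len(x)>10:L.append(ray("wrist",x[0]-.5,v,.03,c)[:2]);Rr.append(ray("wrist",x[-1]+.5,v,.03,c)[:2])
for E in(L,Rr):
    f=cv2.fitLine(np.array(E,np.float32),cv2.DIST_HUBER,0,.001,.001).ravel();d=f[:2]*np.sign(f[1]);print("yaw",np.degrees(np.arctan2(-d[0],d[1])),"x at y=.25",f[2]+(0.25-f[3])*d[0]/d[1])
for n,u,v,z in(("nut",289,125,.097),("knob",208,110,.108),("tail",402,152,.09),("TL",249,31,.03),("TR",326,31,.03),("pl",287,73,.03)):print(n,ray("wrist",u,v,z,c).round(4))
def ov(sx,sy,yaw,col,o):
    M=np.array([[np.cos(yaw),-np.sin(yaw)],[np.sin(yaw),np.cos(yaw)]])
    def P(x,y,z):
        q=proj("wrist",[*(M@[x,y]+[sx,sy]),z],c);return (q*4-[180*4,0])
    t=np.linspace(0,2*np.pi,60)
    for y in(50,-50):cv2.polylines(o,[np.array([P(.028*np.cos(a),y/1000+.028*np.sin(a),.03) for a in t]).astype(np.int32)],1,col)
    cv2.polylines(o,[np.array([P(a,b,.03) for a,b in((-.04,-.118),(.04,-.118),(.04,.09),(-.04,.09))]).astype(np.int32)],1,col)
    cv2.circle(o,tuple(P(0,0,.097).astype(int)),4,col,-1)
o=cv2.resize(im[:,:,::-1].copy(),None,fx=4,fy=4)[0:920,180*4:350*4].copy()
ov(.547,.246,np.radians(6.3),(255,0,0),o)
cv2.imwrite("pics/ov.png",cv2.resize(o,None,fx=.64,fy=.64,interpolation=cv2.INTER_AREA))
E
```

```text
yaw 5.671643 x at y=.25 0.5087451
yaw 5.754131 x at y=.25 0.5828397
nut [0.546  0.2488 0.097 ]
knob [0.4776 0.254  0.108 ]
tail [0.6514 0.236  0.09  ]
TL [0.4986 0.3295 0.03  ]
TR [0.5737 0.3378 0.03  ]
pl [0.5402 0.2956 0.03  ]
```

View pics/ov.png

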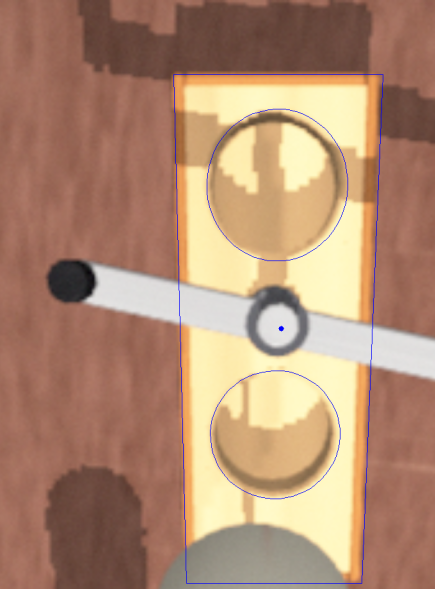

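Overlay agrees within about 1–2 mm. The left pocket is at about (0.5405,0.2957) and the right one at about (0.552,0.1963).

```bash
cat >> h.py <<'E'
def here():
    return r.get_state()["tool_pos"]
E
python3 - <<'E'
from h import *
go((0.5405,0.2957,0.15),-5)
E
```

```text
row [-0.1091  0.103   0.0078] [0.0005 0.0626 0.0008]
```

```bash
python3 -m handwheel '[[[-0.109,0,0.008,0,0.0625,0],[-0.109,0,0.008,0,0.0625,0],[-0.109,0,0.008,0,0.0625,0],[-0.109,0.01,0.008,0,0.0625,0],[-0.109,0.05,0.008,0,0.0625,0],[-0.109,0.08,0.008,0,0.0625,0],[-0.109,0.1,0.008,0,0.0625,0],[-0.109,0.103,0.008,0,0.0625,0],[-0.109,0.103,0.008,0,0.0625,0],[-0.109,0.103,0.008,0,0.0625,0]]]' | grep -E "pos|force"; python3 - <<'E'
from h import *
P=[]
for i in range(3):P.append(r.get_state()["tool_pos"]);snapshot("side")
print(np.round(P,4));st();go((0.5405,0.2957,0.082),-5)
E
```

```text
tool_pos: [0.5414, 0.2977, 0.1521]
contact_force: [-0.0, 0.6, -1.2]
[[0.5414 0.2977 0.1521]
 [0.5417 0.2983 0.1527]
 [0.5417 0.2986 0.1529]]
t 12.08 pos [0.5415 0.2987 0.1529] jaw -4.9 F [-0.37  0.61 -2.49] op 0.514 q [-0.29  0.83 -0.52  1.66  0.54  0.8  -1.14]
row [ 0.0032  0.0709 -0.001 ] [-0.0008  0.0007 -0.0006]
```

```bash
python3 -m handwheel '[[[0.003,0.02,-0.001,0,0,0],[0.003,0.045,-0.001,0,0,0],[0.003,0.065,-0.001,0,0,0],[0.003,0.068,-0.001,0,0,0],[0.003,0.068,-0.001,0,0,0],[0.003,0.068,-0.001,0,0,0]]]' | grep -E "pos|force"; python3 - <<'E'
from h import *
c=get_calibration("wrist");im=snapshot("wrist");save("w4",im);st();go((0.5405,0.2957,0.058),-5)
# predicted mouth & current look
print(c["cx"],c["cy"])
E
```

```text
tool_pos: [0.54, 0.2962, 0.0845]
contact_force: [0.7, 0.7, -1.8]
t 12.63 pos [0.5402 0.2964 0.0848] jaw -4.8 F [-0.31  0.24 -1.75] op 0.514 q [-0.32  0.92 -0.46  1.7   0.61  0.67 -1.2 ]
row [0.0008 0.0268 0.0003] [-0.0007  0.0009 -0.0007]
278.9740364630387 210.86708294833167
```

View pics/w4.png

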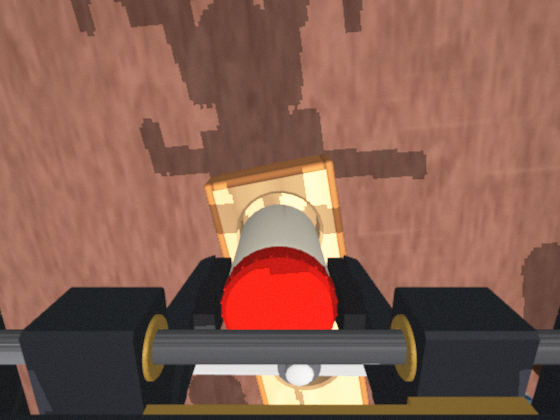

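The jar's foot (col ~280) sits centred on the pocket arc (cols 243–320). Lowering.

```bash
python3 -m handwheel '[[[0.001,0.01,0,0,0,0],[0.001,0.017,0,0,0,0],[0.001,0.017,0,0,0,0]]]' | grep -E "pos|force";python3 -m handwheel '[[[0,0.007,0,0,0,0],[0,0.012,0,0,0,0],[0,0.012,0,0,0,0],[0,0.012,0,0,0,0]]]' | grep -E "pos|force"; python3 - <<'E'
from h import *
st();go((0.5405,0.2957,0.049),-5)
E
```

```text
tool_pos: [0.5387, 0.2936, 0.0649]
contact_force: [-0.0, 0.9, -2.2]
tool_pos: [0.5389, 0.2943, 0.0536]
contact_force: [-1.2, 0.4, -2.3]
t 13.22 pos [0.5389 0.2943 0.0536] jaw -4.8 F [-1.24  0.42 -2.26] op 0.516 q [-0.34  0.96 -0.43  1.71  0.64  0.62 -1.22]
row [-0.0016  0.0046  0.0015] [0.0002 0.0009 0.0002]
```

```bash
python3 -m handwheel '[[[-0.001,0.004,0.001,0,0,0],[-0.001,0.004,0.001,0,0,0]]]' | grep -E "pos|force";python3 -m handwheel '[[[0,0,0,0,0,0],[0,0,0,0,0,0],[0,0,0,0,0,0],[0,0,0,0,0,0],[0,0,0,0,0,0],[0,-0.03,0,0,0,0],[0,-0.07,0,0,0,0],[0,-0.11,0,0,0,0],[0,-0.15,0,0,0,0],[0,-0.15,0,0,0,0]]]' 1 25| grep -E "pos|force|open"; python3 - <<'E'
from h import *
c=get_calibration("wrist");im=snapshot("wrist");save("w5",im);st()
for ce,s in blobs(im,174,4):print(ce.round(1),s,ray("wrist",*ce,0.075,c).round(4))
im=snapshot("side");
for ce,s in blobs(im,174,4):print(ce.round(1),s,ray("side",*ce,0.07).round(4))
go((0.452,-0.172,0.2),-30)
E
```

```text
tool_pos: [0.5404, 0.2955, 0.0497]
contact_force: [0.4, -0.3, -2.2]
tool_pos: [0.5436, 0.2989, 0.2083]
contact_force: [0.4, 0.7, 0.8]
opening: 1.0
t 14.27 pos [0.5424 0.2975 0.2048] jaw -4.9 F [ 0.21 -0.46 -0.97] op 1.003 q [-0.27  0.76 -0.56  1.62  0.49  0.9  -1.1 ]
[273.6 204.3] [ 247  178   54   54 2260] [0.5396 0.2965 0.075 ]
[258.9 165. ] [253 161  13   9  94] [0.5398 0.3057 0.07  ]
[252.8 233.8] [244 228  18  13 190] [ 0.4811 -0.0175  0.07  ]
[247.6 278.2] [238 270  20  17 263] [ 0.4501 -0.171   0.07  ]
[268.1 360.4] [248 352  39  19 447] [ 0.4696 -0.3953  0.07  ]
row [ 0.4738  0.0008 -0.0492] [-0.0009  0.1397 -0.0009]
```

```bash
python3 - <<'E'
from h import *
go((0.452,-0.172,0.18),50)
E
```

```text
row [ 0.4738  0.0208 -0.0493] [-1.300e-03 -3.047e-01 -1.000e-04]
```

```bash
python3 -m handwheel '[[[0.474,0.02,-0.049,0,-0.305,0],[0.474,0.02,-0.049,0,-0.305,0],[0.474,0.02,-0.049,0,-0.305,0],[0.474,0.02,-0.049,0,-0.305,0],[0.474,0.02,-0.049,0,-0.305,0],[0.474,0.02,-0.049,0,-0.305,0],[0.474,0.02,-0.049,0,-0.305,0],[0.474,0.02,-0.049,0,-0.305,0],[0.474,0.02,-0.049,0,-0.305,0],[0.474,0.02,-0.049,0,-0.305,0],[0.474,0.02,-0.049,0,-0.305,0],[0.474,0.02,-0.049,0,-0.305,0]]]' | grep -E "pos|force";python3 -m handwheel '[[[0,0,0,0,0,0],[0,0,0,0,0,0]]]'| grep -E "pos";  python3 - <<'E'
from h import *
c=get_calibration("wrist");im=snapshot("wrist");save("w6",im);st()
for ce,s in blobs(im,174,4):print(ce.round(1),s,ray("wrist",*ce,0.072,c).round(4))
go((0.452,-0.172,0.12),50)
E
```

```text
tool_pos: [0.4475, -0.1789, 0.1776]
contact_force: [0.1, -0.2, -0.5]
tool_pos: [0.4501, -0.1735, 0.1788]
t 15.53 pos [ 0.4509 -0.1719  0.1793] jaw 50.1 F [0.24 1.69 0.13] op 0.998 q [ 0.79  0.73 -0.86  2.03  0.81  0.77  0.3 ]
[475.3 105. ] [ 439   71   73   69 3910] [ 0.4805 -0.0154  0.072 ]
[282.2 207.1] [ 252  177   62   60 2814] [ 0.45   -0.1703  0.072 ]
[170.9 326.6] [168 323   6   7  31] [ 0.4713 -0.3162  0.072 ]
row [0.001  0.0593 0.0006] [-0.0002  0.0004 -0.0007]
```

View pics/w6.png

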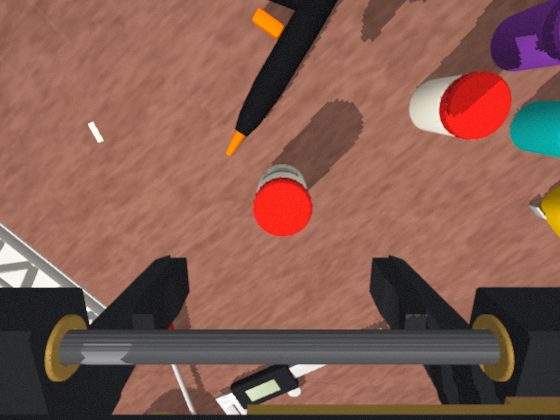

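J1 is at (282,207) and the gun's tip at (235,145), clear of the jaw line. Descend, grip, lift.

```bash
python3 -m handwheel '[[[-0.001,0.04,0,0,0,0],[-0.001,0.08,0,0,0,0],[-0.001,0.11,0,0,0,0],[-0.001,0.132,0,0,0,0],[-0.001,0.136,0,0,0,0],[-0.001,0.136,0,0,0,0],[-0.001,0.136,0,0,0,0]]]' 1 25 | grep -E "pos|force"; python3 -m handwheel '[[[0,0,0,0,0,0],[0,0,0,0,0,0],[0,0,0,0,0,0],[0,0,0,0,0,0],[0,0,0,0,0,0],[0,0,0,0,0,0],[0,0,0,0,0,0]]]' -1 25 | grep -E "pos|force|open";  python3 -m handwheel '[[[0,-0.02,0,0,0,0],[0,-0.05,0,0,0,0],[0,-0.08,0,0,0,0],[0,-0.12,0,0,0,0],[0,-0.16,0,0,0,0],[0,-0.18,0,0,0,0],[0,-0.18,0,0,0,0],[0,-0.18,0,0,0,0],[0,-0.18,0,0,0,0]]]'; python3 -m handwheel '[[[0,0,0,0,0,0],[0,0,0,0,0,0]]]' | grep force; python3 - <<'E'
from h import *
st();go((0.552,0.1963,0.22),6)
E
```

```text
tool_pos: [0.4515, -0.1707, 0.0449]
contact_force: [0.2, -0.2, 0.2]
tool_pos: [0.451, -0.172, 0.0443]
contact_force: [0.7, 0.4, 0.4]
opening: 0.515
clock: 17.45
tool_pos: [0.4493, -0.1726, 0.2228]
eef_rot: [0.665, -0.243, 0.241, -0.664]
contact_force: [0.7, 0.4, -3.1]
opening: 0.519
contact_force: [0.5, 0.5, -2.9]
t 17.62 pos [ 0.4497 -0.1721  0.2227] jaw 50.1 F [ 0.48  0.51 -2.92] op 0.514 q [ 0.82  0.66 -0.91  1.98  0.7   0.85  0.4 ]
row [-0.1579  0.0027  0.3482] [ 0.0007  0.2449 -0.0007]
```

```bash
python3 -m handwheel '[[[-0.158,0.002,0.348,0,0.245,0],[-0.158,0.002,0.348,0,0.245,0],[-0.158,0.002,0.348,0,0.245,0],[-0.158,0.002,0.348,0,0.245,0],[-0.158,0.002,0.348,0,0.245,0],[-0.158,0.002,0.348,0,0.245,0],[-0.158,0.002,0.348,0,0.245,0],[-0.158,0.002,0.348,0,0.245,0],[-0.158,0.002,0.348,0,0.245,0],[-0.158,0.002,0.348,0,0.245,0],[-0.158,0.002,0.348,0,0.245,0],[-0.158,0.002,0.348,0,0.245,0]]]' | grep -E "pos|force";python3 -m handwheel '[[[0,0,0,0,0,0],[0,0,0,0,0,0],[0,0,0,0,0,0]]]'| grep -E "pos";  python3 - <<'E'
from h import *
snapshot("side");st();go((0.552,0.1963,0.085),6)
E
```

```text
tool_pos: [0.552, 0.196, 0.2207]
contact_force: [0.3, -0.4, -2.0]
tool_pos: [0.5529, 0.1941, 0.2218]
t 18.92 pos [0.553  0.1945 0.222 ] jaw 5.8 F [ 0.29  0.11 -2.25] op 0.515 q [-0.06  0.72 -0.63  1.69  0.51  0.9  -0.79]
row [-0.0021  0.137  -0.0007] [ 0.0001 -0.0008  0.0003]
```

```bash
python3 -m handwheel '[[[-0.002,0.04,-0.001,0,0,0],[-0.002,0.08,-0.001,0,0,0],[-0.002,0.11,-0.001,0,0,0],[-0.002,0.13,-0.001,0,0,0],[-0.002,0.137,-0.001,0,0,0],[-0.002,0.137,-0.001,0,0,0],[-0.002,0.137,-0.001,0,0,0],[-0.002,0.137,-0.001,0,0,0]]]' | grep -E "pos|force"; python3 - <<'E'
from h import *
c=get_calibration("wrist");im=snapshot("wrist");save("w7",im);st();go((0.552,0.1963,0.058),6)
E
```

```text
tool_pos: [0.5529, 0.1985, 0.0868]
contact_force: [0.2, 0.8, -2.3]
t 19.63 pos [0.5529 0.1985 0.0869] jaw 5.9 F [ 0.47  0.81 -2.64] op 0.516 q [-0.14  0.89 -0.49  1.79  0.68  0.63 -0.94]
row [ 0.0021  0.0289 -0.0012] [-0.001  -0.0004 -0.0004]
```

View pics/w7.png

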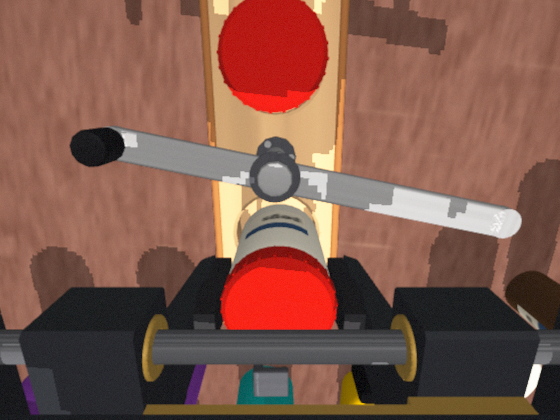

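The jar's foot is at col ~280 and the pocket arc's centre at ~277, consistent with the −1.2 mm correction.

```bash
python3 -m handwheel '[[[0.002,0,-0.0015,0,0,0],[0.002,0.01,-0.0015,0,0,0],[0.002,0.018,-0.0015,0,0,0],[0.002,0.018,-0.0015,0,0,0],[0.002,0.018,-0.0015,0,0,0]]]' | grep -E "pos|force";python3 -m handwheel '[[[0,0.007,0,0,0,0],[0,0.014,0,0,0,0],[0,0.014,0,0,0,0],[0,0.014,0,0,0,0]]]' | grep -E "pos|force"; python3 - <<'E'
from h import *
st();go((0.552,0.1963,0.0495),6)
E
```

```text
tool_pos: [0.5499, 0.1955, 0.0663]
contact_force: [0.3, -0.6, -2.8]
tool_pos: [0.55, 0.1957, 0.0525]
contact_force: [-0.1, -0.0, -2.3]
t 20.38 pos [0.55   0.1957 0.0525] jaw 6.0 F [-0.06 -0.   -2.28] op 0.516 q [-0.16  0.94 -0.45  1.81  0.72  0.57 -0.97]
row [-0.0004  0.003   0.002 ] [ 0.0004 -0.0002  0.0002]
```

```bash
python3 -m handwheel '[[[0,0.003,0.001,0,0,0],[0,0.003,0.001,0,0,0]]]' | grep -E "pos|force";python3 -m handwheel '[[[0,0,0,0,0,0],[0,0,0,0,0,0],[0,0,0,0,0,0],[0,0,0,0,0,0],[0,0,0,0,0,0],[0,-0.03,0,0,0,0],[0,-0.07,0,0,0,0],[0,-0.11,0,0,0,0],[0,-0.15,0,0,0,0],[0,-0.15,0,0,0,0],[0,-0.15,0,0,0,0]]]' 1 25| grep -E "pos|force|open"; python3 - <<'E'
from h import *
c=get_calibration("wrist");im=snapshot("wrist");save("w8",im);st()
for ce,s in blobs(im,174,4):print(ce.round(1),s,ray("wrist",*ce,0.078,c).round(4))
h=cv2.cvtColor(im,cv2.COLOR_RGB2HSV);im2=im.copy()
cv2.imwrite("pics/w8c.png",im[:,:,::-1])
E
```

```text
tool_pos: [0.5516, 0.196, 0.0499]
contact_force: [-0.6, 0.6, -2.7]
tool_pos: [0.5528, 0.1967, 0.2027]
contact_force: [0.1, -0.5, -0.2]
opening: 1.0
t 21.52 pos [0.5517 0.1957 0.2007] jaw 5.9 F [-0.27 -0.88 -0.13] op 1.0 q [-0.07  0.74 -0.61  1.72  0.54  0.86 -0.82]
[274.9  72.7] [ 245   40   62   67 3198] [0.5395 0.2969 0.078 ]
[276.8 201. ] [ 250  174   55   55 2349] [0.551  0.1981 0.078 ]
[189.1 389.1] [ 166  368   47   44 1622] [ 0.483  -0.0073  0.078 ]
```

View pics/w8.png

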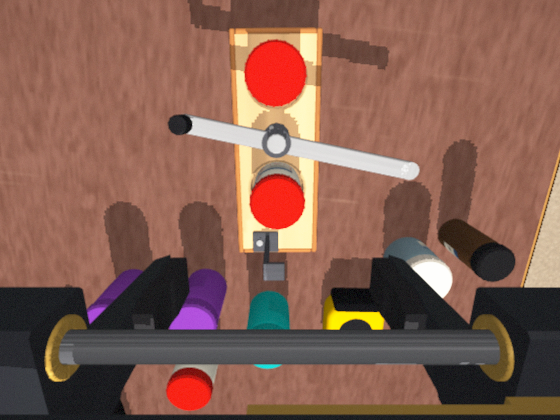

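Both caps sit level in the pockets, with cap centres 1–2 mm from the pocket estimates; the knob is at (180,124). Now the bar: I'll grip the knob with jaws at 45° and swing it along the arc.

```bash
python3 - <<'E'
from h import *
c=get_calibration("wrist");print(ray("wrist",180,124,.106,c).round(4),ray("wrist",277,144,.097,c).round(4))
k=ray("wrist",180,124,.106,c);go((k[0],k[1],0.14),45)
E
```

```text
[0.4763 0.2536 0.106 ] [0.5446 0.246  0.097 ]
row [-0.0654  0.0606 -0.069 ] [-4.00e-04 -2.17e-01  2.00e-04]
```

```bash
python3 -m handwheel '[[[-0.065,0,-0.069,0,-0.217,0],[-0.065,0,-0.069,0,-0.217,0],[-0.065,0,-0.069,0,-0.217,0],[-0.065,0.02,-0.069,0,-0.217,0],[-0.065,0.06,-0.069,0,-0.217,0],[-0.065,0.06,-0.069,0,-0.217,0],[-0.065,0.06,-0.069,0,-0.217,0],[-0.065,0.06,-0.069,0,-0.217,0],[-0.065,0.06,-0.069,0,-0.217,0],[-0.065,0.06,-0.069,0,-0.217,0]]]' | grep -E "pos|force"; python3 - <<'E'
from h import *
c=get_calibration("wrist");im=snapshot("wrist");save("w9",im);st();print(proj("wrist",(.4765,.2538,.108),c).round(1),proj("wrist",(.546,.2465,.097),c).round(1))
g=im[150:260,220:340].max(2);m=(g<60).astype(np.uint8);n,l,s,ce=cv2.connectedComponentsWithStats(m)
for i in range(1,n):
    if s[i][4]>150:print(ce[i]+[220,150],s[i])
go((.4765,.2538,.096),45)
E
```

```text
tool_pos: [0.4764, 0.2538, 0.1407]
contact_force: [0.3, -0.5, -1.0]
t 22.4 pos [0.4765 0.2537 0.1408] jaw 45.0 F [0.93 0.65 0.02] op 1.0 q [-0.16  0.81 -0.71  1.9   0.78  0.73 -0.55]
[279.4 247.7] [346.3 316.8]
[278.79477612 241.15671642] [ 48  77  23  30 536]
row [-0.0001  0.0448  0.    ] [-0.0005 -0.0002  0.0002]
```

```bash
python3 -m handwheel '[[[0,0.02,0,0,0,0],[0,0.04,0,0,0,0],[0,0.044,0,0,0,0],[0,0.044,0,0,0,0],[0,0.044,0,0,0,0]]]' | grep -E "pos|force"; python3 -m handwheel '[[[0,0,0,0,0,0],[0,0,0,0,0,0],[0,0,0,0,0,0],[0,0,0,0,0,0],[0,0,0,0,0,0],[0,0,0,0,0,0],[0,0,0,0,0,0],[0,0,0,0,0,0],[0,0,0,0,0,0],[0,0,0,0,0,0]]]' -1 12; python3 - <<'E'
from h import *
st();s=r.get_state();M=R.from_quat(s["eef_rot"])
S=np.array([.546,.2465]);k=np.array([.4765,.2538])
a0=np.arctan2(*(k-S)[::-1]);print(np.degrees(a0))
for a in np.linspace(a0,np.radians(96.4-3),12)[1:]:
    p=S+.0699*np.array([np.cos(a),np.sin(a)])-k;print(M.inv().apply([*p,0]).round(4))
E
```

```text
tool_pos: [0.4763, 0.2538, 0.0969]
contact_force: [-0.8, 0.7, -0.2]
clock: 23.65
tool_pos: [0.4761, 0.2534, 0.0961]
eef_rot: [0.653, -0.27, 0.27, -0.653]
contact_force: [-0.2, 0.2, -0.1]
opening: 0.268
t 23.65 pos [0.4761 0.2534 0.0961] jaw 45.0 F [-0.24  0.17 -0.09] op 0.268 q [-0.2   0.87 -0.65  1.92  0.87  0.65 -0.62]
174.00386853397774
[-0.0052 -0.      0.0073]
[-0.0094 -0.      0.0152]
[-0.0125 -0.      0.0235]
[-0.0146 -0.      0.0322]
[-0.0155 -0.      0.0411]
[-0.0153 -0.      0.05  ]
[-0.014  -0.      0.0589]
[-0.0115 -0.      0.0675]
[-0.008  -0.      0.0757]
[-0.0034 -0.      0.0833]
[ 0.0021 -0.      0.0904]
```

```bash
python3 -m handwheel '[[[0,0,0,0,0,0],[0,0,0,0,0,0],[0,0,0,0,0,0],[0,0,0,0,0,0]]]' | grep -E "pos|force|open"; python3 -m handwheel '[[[-0.005,0,0.0075,0,0,0],[-0.0095,0,0.015,0,0,0],[-0.0125,0,0.0235,0,0,0],[-0.0145,0,0.032,0,0,0],[-0.0155,0,0.041,0,0,0],[-0.0155,0,0.05,0,0,0],[-0.0155,0,0.05,0,0,0]]]'; python3 -c "
from h import *
st()"
```

```text
tool_pos: [0.4763, 0.2534, 0.0961]
contact_force: [0.5, 0.5, -0.8]
opening: 0.15
clock: 24.57
tool_pos: [0.5001, 0.3029, 0.0959]
eef_rot: [-0.652, 0.271, -0.269, 0.655]
contact_force: [-2.5, 2.9, -1.7]
opening: 0.152
t 24.57 pos [0.5001 0.3029 0.0959] jaw 45.1 F [-2.48  2.86 -1.74] op 0.152 q [-0.25  0.92 -0.67  1.79  0.82  0.74 -0.58]
```

Gripped and swinging. Finish the arc (increments from here).

```bash
python3 -m handwheel '[[[0.0015,0,0.009,0,0,0],[0.004,0,0.0175,0,0,0],[0.0075,0,0.0255,0,0,0],[0.012,0,0.0335,0,0,0],[0.0145,0,0.037,0,0,0],[0.0145,0,0.037,0,0,0],[0.0145,0,0.037,0,0,0]]]'; python3 -c "
from h import *
st();st();p=r.get_state()['tool_pos'];print(np.degrees(np.arctan2(p[1]-.2465,p[0]-.546)), np.hypot(p[1]-.2465,p[0]-.546))"
```

```text
clock: 25.15
tool_pos: [0.5372, 0.3163, 0.0959]
eef_rot: [-0.653, 0.27, -0.271, 0.654]
contact_force: [-0.1, 2.5, -3.5]
opening: 0.147
t 25.15 pos [0.5372 0.3163 0.0959] jaw 45.0 F [-0.13  2.53 -3.47] op 0.147 q [-0.24  0.96 -0.69  1.67  0.79  0.82 -0.5 ]
t 25.15 pos [0.5372 0.3163 0.0959] jaw 45.0 F [-0.13  2.53 -3.47] op 0.147 q [-0.24  0.96 -0.69  1.67  0.79  0.82 -0.5 ]
97.21289203958865 0.0703765498724908
```

```bash
python3 -m handwheel '[[[0.0015,0,0.0015,0,0,0],[0.003,0,0.003,0,0,0],[0.003,0,0.003,0,0,0],[0.003,0,0.003,0,0,0],[0.003,0,0.003,0,0,0]]]'; python3 -m handwheel '[[[0,0,0,0,0,0],[0,0,0,0,0,0]]]' | grep -E "pos|force"
```

```text
clock: 25.57
tool_pos: [0.5384, 0.3164, 0.0958]
eef_rot: [0.654, -0.271, 0.269, -0.653]
contact_force: [-6.5, 2.2, -1.7]
opening: 0.15
tool_pos: [0.5384, 0.3164, 0.0958]
contact_force: [-6.2, 2.3, -2.5]
```

The stop is reached (−6 N reaction, no further motion). Release and rise, then check.

```bash
python3 -m handwheel '[[[0,0,0,0,0,0],[0,0,0,0,0,0],[0,0,0,0,0,0],[0,0,0,0,0,0],[0,-0.03,0,0,0,0],[0,-0.07,0,0,0,0],[0,-0.11,0,0,0,0],[0,-0.13,0,0,0,0],[0,-0.13,0,0,0,0]]]' 1 25 | grep -E "pos|force|open"; python3 - <<'E'
from h import *
st();go((0.4805,-0.0155,0.22),7)
E
```

```text
tool_pos: [0.5434, 0.3181, 0.232]
contact_force: [-0.5, 0.6, 0.8]
opening: 0.806
t 26.48 pos [0.5434 0.3181 0.232 ] jaw 45.0 F [-0.54  0.64  0.83] op 0.806 q [-0.19  0.8  -0.8   1.55  0.63  1.05 -0.37]
row [ 0.1915  0.0094 -0.2804] [-0.0033  0.2109 -0.0007]
```

```bash
python3 -m handwheel '[[[0.192,0.01,-0.28,0,0.21,0],[0.192,0.01,-0.28,0,0.21,0],[0.192,0.01,-0.28,0,0.21,0],[0.192,0.01,-0.28,0,0.21,0],[0.192,0.01,-0.28,0,0.21,0],[0.192,0.01,-0.28,0,0.21,0],[0.192,0.01,-0.28,0,0.21,0],[0.192,0.01,-0.28,0,0.21,0],[0.192,0.01,-0.28,0,0.21,0],[0.192,0.01,-0.28,0,0.21,0],[0.192,0.01,-0.28,0,0.21,0],[0.192,0.01,-0.28,0,0.21,0]]]' 1 30 | grep -E "pos|force|open";python3 -m handwheel '[[[0,0,0,0,0,0],[0,0,0,0,0,0]]]' >/dev/null; python3 - <<'E'
from h import *
c=get_calibration("wrist");im=snapshot("wrist");save("w10",im);st()
for ce,s in blobs(im,174,4):print(ce.round(1),s,ray("wrist",*ce,0.072,c).round(4))
a=snapshot("scene");save("scene1",a)
o=np.hstack([cv2.resize(im,(400,300)),cv2.resize(a[200:320,150:310],(400,300),interpolation=2)]);save("fin",o)
go((0.4805,-0.0155,0.12),7)
E
```

```text
tool_pos: [0.4796, -0.0162, 0.2163]
contact_force: [0.1, 1.2, 0.6]
opening: 0.997
t 27.7 pos [ 0.4793 -0.0166  0.2162] jaw 7.4 F [ 0.82  0.36 -0.18] op 1.002 q [ 0.36  0.6  -0.67  2.    0.56  0.72 -0.53]
[281.7 195.8] [ 255  170   54   53 2196] [ 0.4813 -0.0153  0.072 ]
[217.6 412.7] [212 411  13   4  42] [ 0.4433 -0.2725  0.072 ]
row [-0.0012  0.0962  0.0015] [-0.0001  0.0019 -0.0001]
```

View pics/fin.png

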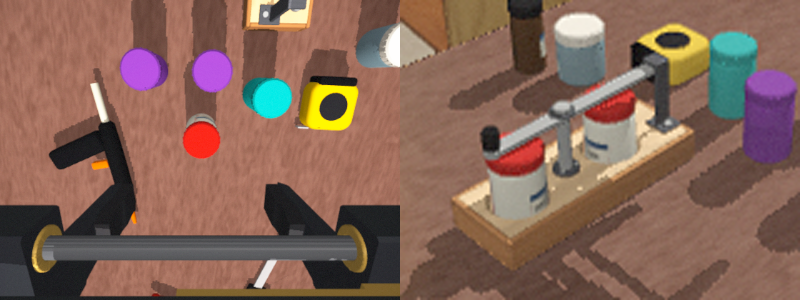

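The bar lies across both caps with its tail in the keeper, and the full jar stands at (202,140) in the left panel. Pick it up.

```bash
python3 -m handwheel '[[[-0.001,0.04,0.001,0,0,0],[-0.001,0.08,0.001,0,0,0],[-0.001,0.12,0.001,0,0,0],[-0.001,0.15,0.001,0,0,0],[-0.001,0.17,0.001,0,0,0],[-0.001,0.176,0.001,0,0,0],[-0.001,0.176,0.001,0,0,0],[-0.001,0.176,0.001,0,0,0]]]' 1 30 | grep -E "pos|force"; python3 -m handwheel '[[[0,0,0,0,0,0],[0,0,0,0,0,0],[0,0,0,0,0,0],[0,0,0,0,0,0],[0,0,0,0,0,0],[0,0,0,0,0,0],[0,0,0,0,0,0],[0,0,0,0,0,0]]]' -1 30 | grep -E "pos|force|open";  python3 -m handwheel '[[[0,-0.02,0,0,0,0],[0,-0.05,0,0,0,0],[0,-0.08,0,0,0,0],[0,-0.12,0,0,0,0],[0,-0.16,0,0,0,0],[0,-0.2,0,0,0,0],[0,-0.23,0,0,0,0],[0,-0.25,0,0,0,0],[0,-0.25,0,0,0,0],[0,-0.25,0,0,0,0],[0,-0.25,0,0,0,0]]]' | grep -E "pos|force|open"; python3 -m handwheel '[[[0,0,0,0,0,0],[0,0,0,0,0,0],[0,0,0,0,0,0],[0,0,0,0,0,0],[0,0,0,0,0,0],[0,0,0,0,0,0]]]' | grep -E "pos|force|open"; python3 - <<'E'
from h import *
im=snapshot("wrist");b=snapshot("side");save("sidef",b);st()
for ce,s in blobs(b,174,4):print(ce.round(1),s)
save("fin2",np.hstack([cv2.resize(im,(400,300)),cv2.resize(b[120:330,150:430],(400,300),interpolation=2)]))
E
```

```text
tool_pos: [0.4803, -0.0165, 0.0407]
contact_force: [0.1, 0.4, -0.5]
tool_pos: [0.4814, -0.0167, 0.0405]
contact_force: [3.0, -0.2, 3.7]
opening: 0.515
tool_pos: [0.4779, -0.0179, 0.2879]
contact_force: [0.4, -0.5, -6.8]
opening: 0.517
tool_pos: [0.4798, -0.017, 0.2899]
contact_force: [0.7, -0.2, -6.4]
opening: 0.511
t 30.6 pos [ 0.4799 -0.017   0.2901] jaw 7.2 F [ 0.06  0.18 -6.38] op 0.516 q [ 0.44  0.51 -0.77  1.9   0.45  0.91 -0.43]
[246.8 161.5] [238 155  19  14 216]
[262.6 184.1] [260 179   7  10  49]
[268.1 360.4] [248 352  39  19 447]
```

View pics/fin2.png

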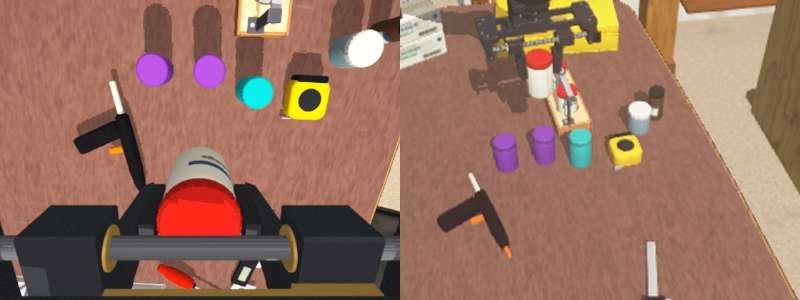

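The full jar is held upright at TCP z 0.290, so its underside is about 0.25 m up. The arm is clear of the carrier and the bystanders are in place. Handing in.

```bash
python3 -c "
from h import *
print(job.finish_job());st()"
```

```text
the job is handed in; nothing more can be done
None
the job is handed in; nothing more can be done
```

I carried out the whole task and handed it in at about 31 s of the 72 s allowed; the hand-in reports no verdict. The robot was holding the full jar upright and still at the end.

- **Weighing:** the jar by the purple and turquoise look-alikes weighed about 6.1 N, so it is the full one. The other two weighed about 2.2 N and 2.9 N.
- **Carrier:** the two light jars went into the left and right pockets. The camera put their caps 1–2 mm from my pocket estimates. I then swung the bar by its knob until it met its stop, with a reaction of about 6 N and no further motion. A picture afterwards showed the bar across both caps and its tail in the keeper.
- **Final hold:** the full jar is gripped at 30 N, with its underside about 0.25 m above the bench and 6.4 N on the wrist. The gripper is well away from the carrier, and the blue jar, tape and caliper looked unmoved.

**Not measured directly:**
- **Bar angle:** I inferred it from the stop and the picture.
- **Jar depth in the pockets:** I judged it from the release height and the cap views.

No check failed. The measured tool position drifted by up to 3 mm while settling, and I corrected for that before each lowering.

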